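Find the hidden catch in the sample chest

TASK

One of the six look-alike square inlays in the top of the oak sample chest is the hidden catch of its drawer. Feel gently across the inlays with the closed fingertips until one gives, press that one fully home so that the drawer springs forward, and leave it so, with the hand clear. Pick nothing up and leave the bottles, jar and cup standing where they are.

Things in the scene. Friction and masses are not known exactly. Their poses are not given: they have to be found in the camera images.
- chest: Fixed oak chest, 172 (x) x 330 (y) x 85 mm high; origin: centre of its underside; drawer in its -x face. Flat top with six identical 53 mm square oak inlays, 2 rows of 3, 68 mm apart, each 2 mm below the top in a well 56 mm wide. Five are rigid; one, in any place and looking like the rest, is the drawer's catch. A small flask stands on each 57 mm end strip of the top.
- inlay_1 (a point): Centre of the upper face of the inlay in place 1 (2 mm below the chest's top, 83 mm above the table) before anything is pressed; a point fixed on the chest: front row (chest x = -34 mm), chest y = +68 mm. Does not tell which inlay is the catch.
- inlay_2 (a point): Centre of the upper face of the inlay in place 2 (2 mm below the chest's top, 83 mm above the table) before anything is pressed; a point fixed on the chest: front row (chest x = -34 mm), chest y = +0 mm. Does not tell which inlay is the catch.
- inlay_3 (a point): Centre of the upper face of the inlay in place 3 (2 mm below the chest's top, 83 mm above the table) before anything is pressed; a point fixed on the chest: front row (chest x = -34 mm), chest y = -68 mm. Does not tell which inlay is the catch.
- inlay_4 (a point): Centre of the upper face of the inlay in place 4 (2 mm below the chest's top, 83 mm above the table) before anything is pressed; a point fixed on the chest: rear row (chest x = +34 mm), chest y = +68 mm. Does not tell which inlay is the catch.
- inlay_5 (a point): Centre of the upper face of the inlay in place 5 (2 mm below the chest's top, 83 mm above the table) before anything is pressed; a point fixed on the chest: rear row (chest x = +34 mm), chest y = +0 mm. Does not tell which inlay is the catch.
- inlay_6 (a point): Centre of the upper face of the inlay in place 6 (2 mm below the chest's top, 83 mm above the table) before anything is pressed; a point fixed on the chest: rear row (chest x = +34 mm), chest y = -68 mm. Does not tell which inlay is the catch.
- catch (a joint): Travel of the hidden catch, m: 0 = level with the other inlays, 0.006 = pressed fully home (its stop). It slides straight down, resists with about 3 to 4 N, has no return spring and stays where it is left. It drives the drawer.
- drawer (a joint): Opening of the chest's drawer, m: 0 = shut flush, 0.036 = sprung fully forward (towards the chest's -x). It is geared to the catch (6 times its travel), stays where the catch leaves it, and has no handle.
- drawer_front (a point): Centre of the outer face of the drawer's plain oak front (306 mm wide, 44 mm high), 33 mm above the table; moves with the drawer.
- flask_left: Square glass flask with brass cap, 32 x 32 x 50 mm high, loose on the chest's +y end strip (about 70 mm from the nearest inlay centres). Bystander; origin at the centre of its underside.
- flask_right: Round glass flask with steel stopper, 36 mm diameter, 50 mm high, loose on the chest's -y end strip (about 70 mm from the nearest inlay centres). Bystander; origin at the centre of its underside.
- amber_bottle: Amber bottle with black cap, 58 mm diameter, 120 mm high, loose on the table behind the chest. Bystander; origin at the centre of its underside.
- cream_jar: White lidded jar, 60 mm diameter, 50 mm high, loose on the table behind the chest. Bystander; origin at the centre of its underside.
- tall_flask: Round glass flask with steel stopper, 60 mm diameter, 100 mm high, loose on the table behind the chest. Bystander; origin at the centre of its underside.
- tester: Square glass tester with brass cap, 45 x 45 x 85 mm high, loose on the table beyond the chest's +y end. Bystander; origin at the centre of its underside.
- bean_cup: White open cup, 68 mm diameter, 60 mm high, loose on the table beyond the chest's -y end. Bystander; origin at the centre of its underside.

How it is judged:
On the way:
1. the catch is pressed home by the fingers (value of joint catch above 0.005 m and contact force between the fingers and anything else above 0.5 N), for 0.05 s.
At the end, for the whole second after the job is handed in: The catch is at least 5 mm down (of 6) and the drawer at least 29 mm forward (of 36), at rest; every bystander stands upright (within 0.2 rad) (value of joint catch above 0.005 m and value of joint drawer above 0.029 m and velocity of joint drawer below 0.01 m/s and angle between each of flask_left, flask_right, amber_bottle, cream_jar, tall_flask, tester, bean_cup's own z axis and vertical below 0.2 rad); the robot touches nothing.
It fails at once if a bottle, flask, jar or cup is moved more than 20 mm or lifted (distance of any of flask_left, flask_right, amber_bottle, cream_jar, tall_flask, tester, bean_cup from where it was at the start of the episode above 0.02 m).
It fails at once if the fingers press on something with more than 60 N (not gentle) (contact force between the fingers and anything else above 60 N).
It also fails if it takes over 51 s, if anything falls off the work surface, if the arm or the gripper's body presses on something with over 40 N, if the wrist force passes 120 N, or if a joint passes its speed limit or range.

ROBOT

A 6-joint arm with a two-finger parallel gripper is mounted at the origin on the work surface. World frame = base frame: x ahead of the robot, y to its left, z up, the work surface at z = 0. Lengths are in m, angles in rad, forces in N, time in s.
With the tool pointing down it reaches from about 0.275 to 0.75 m from the base axis. Payload 10.2 kg.
Tool frame: the origin (TCP) lies at the very end of the fingers, on their centre line; the grasp point (between the pads) lies 19 mm behind it; z points along the fingers, x is the direction in which the jaws open and shut, and the axes are right-handed (so a half turn about z gives the same grasp; the last joint's range is limited). The gripper opens to 88 mm and grips with 3 to 60 N. Pads are 18 mm wide; open, the fingers measure 123 mm over their backs; the gripper's body (75 mm by 187 mm) begins 45 mm behind the grasp point.
Start: joints at [-1.44, 0.313, 1.498, -0, 1.331, -0.223], TCP at [0.182, -0.492, 0.239] pointing down, gripper open.
Joint ranges: [-2.94, 2.94], [-0.97, 2.17], [0.19, 2.56], [-1.23, 4.37], [0.02, 3.11], [-2.88, 2.88]. Speed limits (rad/s): [2.39, 2.39, 3.01, 3.14, 3.14, 3.14].

INTERFACE

Orientations are given as a rotation vector (axis times angle).
In Python, from station import r gives the robot as it stands.
- The arm moves only by the tool drive_tool, never from a script. Its argument "steps" is a list that holds one entry, the list of rows, each a list of 7 numbers: the shift along the tool's x, y, z in mm, then the turn, a rotation vector about the tool's x, y, z in rad, then the opening, from 0 (shut) to 1 (fully open). A call has 1 to 12 rows; each row shifts and turns the pose as measured when the row begins, along the tool's axes as they then stand; what a row does not reach is not made up. A row lasts 1/12 s, in which the tool goes at most 41.7 mm and 7.16 degrees, less where a joint would pass 70% of its speed; a pose out of reach is approached as far as the arm can. A call is refused whole if a number of a shift passes 41.7 or a number of a turn 0.125, either way. A call with a gripper value outside its range is refused whole. The fingers move at their own pace and stop on an object; the grip force is fixed at half the most. Time passes only in rows, so rows that do not move let the fingers close. It gives the time, the measured TCP pose, the force and the opening at its end, in the units of the state.
- r.observe(): the state, without advancing time (a new reading comes with each control period).
- r.camera(name): name is "scene" or "top" or "wrist"; returns a dict with "img" (400x640x3 uint8, red, green, blue), "z_map" (400x640 float32, m along the optical axis (not along the pixel's ray), 0 where there is no reading), "fx", "fy", "cx", "cy" (pixels), "R" (3x3) and "t" (3): a world point X has camera coordinates R X + t. Camera axes: x right, y down, z forward; pixel columns grow to the right and rows downward; lengths in m; the calibration is good to about 2 mm. A picture is of the moment at which its call begins.
- r.sign_off(): hands the job in, once; it reports no verdict.
The state is a dict: "clock": time; "qpos": joint angles; "joint_velocities": joint speeds; "tau": joint torques, N m; "position": TCP position; "tool_rot": TCP orientation; "force": force on the tool from outside, world axes, zero at the start; "ft_torque": the same for the moment, N m; "gripper_width": opening from 0.0 (shut) to 1.0 (fully open).
Only numpy, scipy, OpenCV 4.12 (cv2) and the standard library are available. Lean on these libraries where they do the work, as an engineer would, in place of code of your own. Each camera call takes 0.05 s, during which the arm holds its last target.

## Working session

There is one attempt and no reset: what is moved stays moved. The work goes in short steps, Python scripts to look and compute and a tool call to move; the robot and the scene stay as the last step left them, time stands still between calls to the robot, and variables do not carry over. Pictures are saved under pics/ and viewed, and the job is handed in when it is done.

Besides the shell and the picture viewer there is one more tool, called after "Call:" by a JSON object that holds its "method" and its "body". drive_tool: Moves the arm, as the interface text tells. Its arguments: {"type":"object","properties":{"steps":{"type":"array"}},"required":["steps"]}

```bash
ls; mkdir -p pics
python3 - <<'E'
from station import r
import cv2,numpy as np
print(r.observe())
for n in ["top","scene"]:
    c=r.camera(n); cv2.imwrite(f"pics/{n}0.png",c["img"][:,:,::-1]); np.savez(f"{n}0.npz",**{k:np.array(v) for k,v in c.items()})
    print(n,c["fx"],c["fy"],c["cx"],c["cy"],c["R"],c["t"])
E
```

```text
pics
{'clock': 0.0, 'qpos': array([-1.44040671e+00,  3.13432563e-01,  1.49842562e+00,  6.77172676e-06,
        1.33099012e+00, -2.23362592e-01]), 'joint_velocities': array([-0.00137072,  0.00133375,  0.00161834, -0.00079416, -0.00182065,
       -0.00089827]), 'tau': array([ 9.28343470e-04, -4.02212548e+01, -2.52269125e+01,  6.95002475e-02,
        3.53209802e-02, -1.08834122e-04]), 'position': array([ 0.18184697, -0.49224329,  0.2381743 ]), 'tool_rot': array([-2.57689037e+00,  1.79537733e+00,  1.32033601e-03]), 'force': array([0.08882709, 0.36513673, 0.36115848]), 'ft_torque': array([ 0.00249177, -0.00751143,  0.06660577]), 'gripper_width': 0.9994298028330938}
top 371.1290859341123 371.1290859341123 320.4579799020858 206.71560638394928 [[ 0.0213937  -0.99965408  0.01529817]
 [-0.9981343  -0.02223141 -0.05686544]
 [ 0.05718587 -0.01405306 -0.99826464]] [0.02239352 0.5922706  1.02495498]
scene 414.88422004182195 414.88422004182195 317.9537459337245 205.13404944199806 [[ 0.73290371  0.68011758  0.01709493]
 [ 0.53416644 -0.55970007 -0.63356298]
 [-0.42132929  0.47347219 -0.77350224]] [-0.4726168  -0.25965322  1.1523821 ]
```

View pics/top0.png

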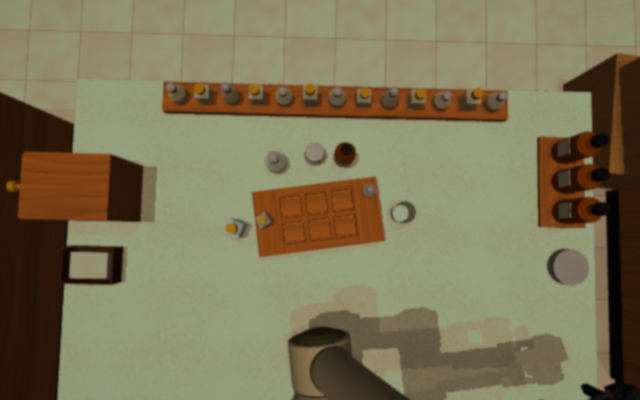

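View pics/scene0.png

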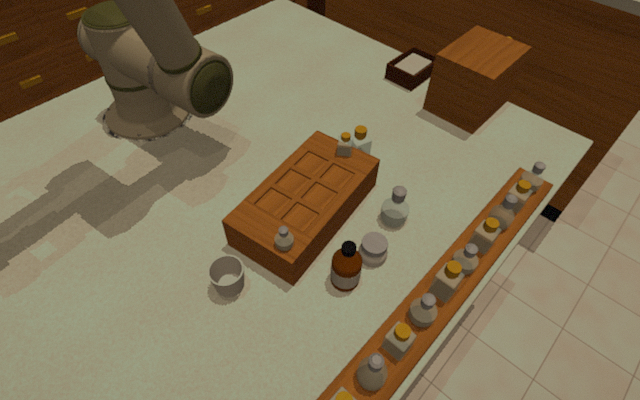

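The top view shows the chest with corners near (252,192), (376,177), (384,240) and (261,257), and the six inlays between them. The front row is at about v=230 and the rear row at about v=203. I'll enlarge it to read the pixels more closely.

Run:
```python
import cv2
i=cv2.imread("pics/top0.png")[160:270,240:400]
cv2.imwrite("pics/top0c.png",cv2.resize(i,None,fx=5,fy=5,interpolation=cv2.INTER_CUBIC))
```

```text
(no output)
```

View pics/top0c.png

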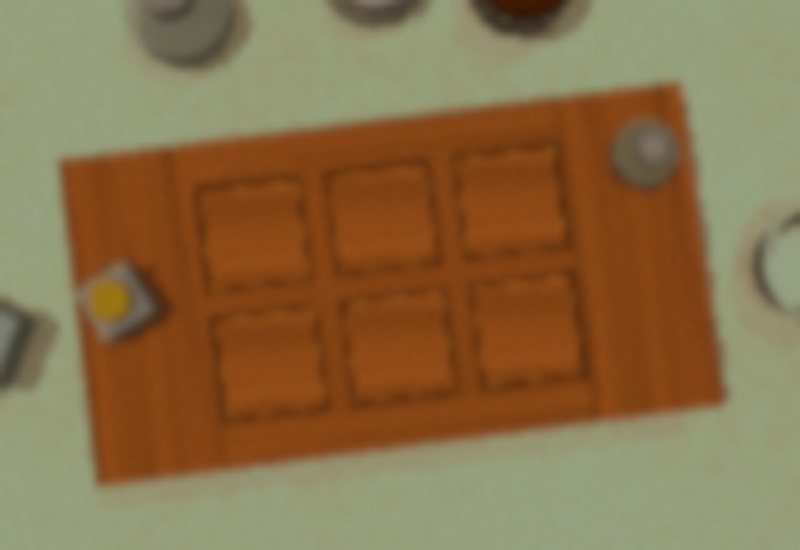

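In the enlarged crop (5x, origin 240,160) the inlay centres read: rear row 4, 5, 6 at (254,233), (382,217), (511,201), and front row 1, 2, 3 at (270,361), (399,346), (528,330). The chest corners are at (62,160), (680,84), (724,404) and (98,485).

```bash
cat > h.py <<'E'
import numpy as np
def load(n): return dict(np.load(n))
def ray(c,u,v,z):
    d=np.array([(u-c["cx"])/c["fx"],(v-c["cy"])/c["fy"],1.0]); R=c["R"]; o=-R.T@c["t"]; w=R.T@d
    return o+w*(z-o[2])/w[2]
E
python3 - <<'E'
from h import *
from scipy.spatial.transform import Rotation as Ro
np.set_printoptions(precision=4,suppress=True)
c=load("top0.npz"); zm=c["z_map"]
f=lambda p:((p[0]+.5)/5-.5+240,(p[1]+.5)/5-.5+160)
P={1:(270,361),2:(399,346),3:(528,330),4:(254,233),5:(382,217),6:(511,201)}
X={k:ray(c,*f(p),0.083) for k,p in P.items()}
for k in X:
    u,v=f(P[k]);z=np.median(zm[int(v)-2:int(v)+4,int(u)-2:int(u)+4]); d=np.array([(u-c["cx"])/c["fx"],(v-c["cy"])/c["fy"],1.0])*z
    print(k,X[k],"depth pt",c["R"].T@(d-c["t"]))
for p in [(62,160),(680,84),(724,404),(98,485)]: print("corner",ray(c,*f(p),0.085))
L=np.array([[-34,68],[-34,0],[-34,-68],[34,68],[34,0],[34,-68]])/1000
W=np.array([X[k][:2] for k in range(1,7)])
Lc=L-L.mean(0);Wc=W-W.mean(0)
H=Lc.T@Wc; th=np.arctan2(H[0,1]-H[1,0],H[0,0]+H[1,1])
print("th",th,"scale",np.sqrt((Wc**2).sum()/(Lc**2).sum()),"centre",W.mean(0))
R=np.array([[np.cos(th),-np.sin(th)],[np.sin(th),np.cos(th)]]); F=L@R.T+W.mean(0); print(F,"resid",W-F)
k=[ray(c,*f(p),0.085) for p in [(62,160),(680,84),(724,404),(98,485)]]
print("corner centre",np.mean(k,0), np.linalg.norm(k[0]-k[1]),np.linalg.norm(k[1]-k[2]))
print("flask tops", [ray(c,*f(p),0.135)[:2] for p in [(110,300),(652,148)]])
from station import r
s=r.observe(); print(Ro.from_rotvec(s["tool_rot"]).as_matrix())
E
```

```text
1 [0.5206 0.1051 0.083 ] depth pt [0.5206 0.105  0.0838]
2 [0.5299 0.0378 0.083 ] depth pt [0.5299 0.0378 0.0834]
3 [ 0.5397 -0.0297  0.083 ] depth pt [ 0.5397 -0.0296  0.0841]
4 [0.5874 0.1152 0.083 ] depth pt [0.5874 0.1151 0.0838]
5 [0.5974 0.0482 0.083 ] depth pt [0.5973 0.0482 0.0842]
6 [ 0.6073 -0.0195  0.083 ] depth pt [ 0.6073 -0.0195  0.0831]
corner [0.6234 0.2165 0.085 ]
corner [ 0.6711 -0.1076  0.085 ]
corner [ 0.5032 -0.1328  0.085 ]
corner [0.4545 0.1925 0.085 ]
th 0.1455457207721827 scale 1.0010856014344407 centre [0.5637 0.0428]
[[ 0.5202  0.1052]
 [ 0.5301  0.0379]
 [ 0.5399 -0.0294]
 [ 0.5875  0.115 ]
 [ 0.5974  0.0478]
 [ 0.6072 -0.0195]] resid [[ 0.0004 -0.0001]
 [-0.0002 -0.0001]
 [-0.0002 -0.0003]
 [-0.0001  0.0001]
 [ 0.      0.0004]
 [ 0.0001 -0.    ]]
corner centre [0.5631 0.0422 0.085 ] 0.32761752996288457 0.16979660048199813
flask tops [array([0.5497, 0.182 ]), array([ 0.6315, -0.0859])]
[[ 0.3465 -0.9381 -0.0002]
 [-0.9381 -0.3465  0.0012]
 [-0.0011 -0.0003 -1.    ]]
```

The six fitted centres agree with the nominal layout to within 0.5 mm, and depth gives z≈0.083–0.084. The chest yaw is 0.146 rad. I'll align the jaws with the chest's x, so the wide body stays off the flasks, and close the fingers.

Call:
{"method": "drive_tool", "body": {"steps": [[[0,0,0,0,0,-0.12,0],[0,0,0,0,0,-0.12,0],[0,0,0,0,0,-0.12,0],[0,0,0,0,0,-0.12,0],[0,0,0,0,0,-0.12,0],[0,0,0,0,0,-0.12,0],[0,0,0,0,0,-0.12,0],[0,0,0,0,0,-0.12,0],[0,0,0,0,0,-0.12,0],[0,0,0,0,0,-0.12,0],[0,0,0,0,0,-0.12,0]]]}}

```text
clock: 1.02
position: [0.1816, -0.4905, 0.2344]
tool_rot: [-3.123, -0.24, 0.001]
force: [0.3, 0.5, -0.1]
gripper_width: 0.19
```

```bash
cat > go.py <<'E'
from h import *; import sys
from station import r
from scipy.spatial.transform import Rotation as Ro
np.set_printoptions(precision=4,suppress=True)
C={1:(.5202,.1052),2:(.5301,.0379),3:(.5399,-.0294),4:(.5875,.1150),5:(.5974,.0478),6:(.6072,-.0195)}
s=r.observe(); M=Ro.from_rotvec(s["tool_rot"]).as_matrix()
for k in sys.argv[1:]:
    t=np.array([*C[int(k)],.083]); print(k,"tool shift mm",M.T@(t-s["position"])*1000)
T=Ro.from_euler("z",.1455).as_matrix()@np.diag([1,-1,-1.])
print("turn",Ro.from_matrix(M.T@T).as_rotvec(),"pos",s["position"],"F",s["force"],"clk",s["clock"],"w",s["gripper_width"])
E
python3 go.py 3
```

```text
3 tool shift mm [ 424.5164 -399.3879  155.4464]
turn [-0.0099 -0.0002  0.008 ] pos [ 0.1816 -0.4905  0.2344] F [ 0.2797  0.4691 -0.0602] clk 1.0167 w 0.1900632945798452
```

Call:
{"method": "drive_tool", "body": {"steps": [[[29,-27,0,0,0,0,0],[29,-27,0,0,0,0,0],[29,-27,0,0,0,0,0],[29,-27,0,0,0,0,0],[29,-27,0,0,0,0,0],[29,-27,0,0,0,0,0],[29,-27,0,0,0,0,0],[29,-27,0,0,0,0,0],[29,-27,0,0,0,0,0],[29,-27,0,0,0,0,0],[29,-27,0,0,0,0,0],[0,0,0,0,0,0,0]]]}}

```text
clock: 2.02
position: [0.4571, -0.1295, 0.2344]
tool_rot: [-3.117, -0.245, 0.003]
force: [-0.2, -0.7, 0.7]
gripper_width: 0.006
```

```bash
python3 go.py 3
```

```text
3 tool shift mm [ 97.608  -83.5061 152.6479]
turn [-0.0155  0.0011  0.0116] pos [ 0.4571 -0.1295  0.2344] F [-0.1768 -0.7069  0.6809] clk 2.0167 w 0.005954426662661133
```

Call:
{"method": "drive_tool", "body": {"steps": [[[24,-21,0,-0.015,0,0.011,0],[24,-21,0,0,0,0,0],[24,-21,0,0,0,0,0],[25,-21,0,0,0,0,0],[0,0,30,0,0,0,0],[0,0,30,0,0,0,0],[0,0,30,0,0,0,0],[0,0,30,0,0,0,0],[0,0,0,0,0,0,0]]]}}

```text
clock: 2.77
position: [0.5442, -0.0267, 0.1091]
tool_rot: [3.131, 0.235, -0.001]
force: [-0.1, -0.1, -0.9]
gripper_width: 0.005
```

```bash
python3 go.py 3
```

```text
3 tool shift mm [-4.6394  1.9604 26.1345]
turn [0.0014 0.0008 0.004 ] pos [ 0.5442 -0.0267  0.1091] F [-0.1394 -0.1067 -0.9083] clk 2.7667 w 0.004639786806315928
```

Call:
{"method": "drive_tool", "body": {"steps": [[[-4.6,2,5,0,0,0,0],[0,0,8,0,0,0,0],[0,0,5,0,0,0,0],[0,0,2,0,0,0,0],[0,0,1,0,0,0,0],[0,0,0,0,0,0,0]]]}}

```text
clock: 3.27
position: [0.5412, -0.0317, 0.0912]
tool_rot: [3.129, 0.232, 0.007]
force: [0.9, 0.5, 0.1]
gripper_width: 0.007
```

```bash
python3 go.py 3
```

```text
3 tool shift mm [-1.0084 -2.529   8.2324]
turn [ 0.0039 -0.0041  0.0025] pos [ 0.5412 -0.0317  0.0912] F [0.8738 0.527  0.1372] clk 3.2667 w 0.006616466206205325
```

Call:
{"method": "drive_tool", "body": {"steps": [[[-1,-2,2,0,0,0,0],[0,0,2,0,0,0,0],[0,0,2,0,0,0,0],[0,0,1,0,0,0,0]]]}}

```text
clock: 3.6
position: [0.5409, -0.0299, 0.0855]
tool_rot: [3.128, 0.232, 0.012]
force: [0.2, 0.4, -0.4]
gripper_width: 0.005
```

```bash
python3 go.py 3
```

```text
3 tool shift mm [-0.9051 -0.6011  2.5105]
turn [ 0.0054 -0.0075  0.0027] pos [ 0.5409 -0.0299  0.0855] F [ 0.1507  0.3711 -0.3766] clk 3.6 w 0.005278886031348157
```

Call:
{"method": "drive_tool", "body": {"steps": [[[0,0,1,0,0,0,0],[0,0,1,0,0,0,0],[0,0,1,0,0,0,0]]]}}

```text
clock: 3.85
position: [0.541, -0.0298, 0.0834]
tool_rot: [3.128, 0.233, 0.012]
force: [-9.2, 1.2, 22.8]
gripper_width: -0.001
```

Call:
{"method": "drive_tool", "body": {"steps": [[[0,0,1,0,0,0,0]]]}}

```text
clock: 3.93
position: [0.541, -0.0298, 0.0834]
tool_rot: [3.128, 0.233, 0.012]
force: [-6.0, 1.2, 12.8]
gripper_width: 0.009
```

Call:
{"method": "drive_tool", "body": {"steps": [[[0,0,1,0,0,0,0]]]}}

```text
clock: 4.02
position: [0.541, -0.0298, 0.0834]
tool_rot: [3.127, 0.233, 0.012]
force: [-4.5, 1.1, 10.8]
gripper_width: 0.004
```

Call:
{"method": "drive_tool", "body": {"steps": [[[0,0,1,0,0,0,0]]]}}

```text
clock: 4.1
position: [0.5409, -0.0298, 0.0834]
tool_rot: [3.127, 0.234, 0.013]
force: [-4.8, 0.7, 10.5]
gripper_width: 0.007
```

Inlay 3 is rigid: it took 10–23 N and did not move at z=0.0834. Next is inlay 2.

Call:
{"method": "drive_tool", "body": {"steps": [[[0,0,-12,0,0,0,0],[0,-34,0,-0.005,-0.007,0,0],[0,-34,0,0,0,0,0],[0,0,0,0,0,0,0]]]}}

```text
clock: 4.43
position: [0.531, 0.038, 0.0958]
tool_rot: [3.122, 0.227, 0.004]
force: [-0.1, -0.2, -0.0]
gripper_width: 0.004
```

```bash
python3 go.py 2
```

```text
2 tool shift mm [-0.9393 -0.1677 12.8093]
turn [ 0.0119 -0.0018 -0.0006] pos [0.531  0.038  0.0958] F [-0.1376 -0.1665 -0.0123] clk 4.4333 w 0.004205746212585808
```

Call:
{"method": "drive_tool", "body": {"steps": [[[0,0,5,0.011,0,0,0],[0,0,4,0,0,0,0],[0,0,2,0,0,0,0],[0,0,1,0,0,0,0]]]}}

```text
clock: 4.77
position: [0.5314, 0.0378, 0.0834]
tool_rot: [-3.132, -0.229, -0.004]
force: [-8.7, 7.6, 22.1]
gripper_width: 0.002
```

Call:
{"method": "drive_tool", "body": {"steps": [[[0,0,1,0,0,0,0],[0,0,1,0,0,0,0]]]}}

```text
clock: 4.93
position: [0.5314, 0.0378, 0.0834]
tool_rot: [-3.129, -0.225, -0.003]
force: [-6.8, 6.8, 15.6]
gripper_width: 0.001
```

Call:
{"method": "drive_tool", "body": {"steps": [[[0,0,1,0,0,0,0]]]}}

```text
clock: 5.02
position: [0.5314, 0.0378, 0.0834]
tool_rot: [-3.128, -0.224, -0.003]
force: [-6.3, 4.7, 13.7]
gripper_width: 0.009
```

Call:
{"method": "drive_tool", "body": {"steps": [[[0,0,1,0,0,0,0]]]}}

```text
clock: 5.1
position: [0.5314, 0.0378, 0.0834]
tool_rot: [-3.127, -0.222, -0.003]
force: [-5.9, 6.0, 14.9]
gripper_width: 0.004
```

```bash
python3 go.py 2
```

```text
2 tool shift mm [-1.2718 -0.3063  0.4017]
turn [-0.0066 -0.0023 -0.0038] pos [0.5314 0.0378 0.0834] F [-5.8895  6.0075 14.8687] clk 5.1 w 0.004435356529072265
```

Inlay 2 is rigid too, with 14–22 N and no movement. Next is inlay 1.

Call:
{"method": "drive_tool", "body": {"steps": [[[0,0,-12,0,0,0,0],[-1,-34,0,0,0,0,0],[0,-34,0,0,0,0,0],[0,0,0,0,0,0,0]]]}}

```text
clock: 5.43
position: [0.5219, 0.1025, 0.0961]
tool_rot: [-3.128, -0.208, -0.004]
force: [0.0, -0.4, 0.2]
gripper_width: 0.005
```

```bash
python3 go.py 1
```

```text
1 tool shift mm [-1.34   -2.7812 13.0945]
turn [-0.0068 -0.0029 -0.0125] pos [0.5219 0.1025 0.0961] F [ 0.0155 -0.3631  0.1979] clk 5.4333 w 0.0049881797099893856
```

Call:
{"method": "drive_tool", "body": {"steps": [[[-1,-3,3,-0.006,-0.003,-0.012,0],[0,0,4,0,0,0,0],[0,0,2,0,0,0,0],[0,0,1,0,0,0,0]]]}}

```text
clock: 5.77
position: [0.5208, 0.1033, 0.0843]
tool_rot: [3.133, 0.227, -0.002]
force: [0.8, 0.2, -0.2]
gripper_width: 0.003
```

Call:
{"method": "drive_tool", "body": {"steps": [[[0,0,1,0,0,0,0],[0,0,1,0,0,0,0]]]}}

```text
clock: 5.93
position: [0.5209, 0.1028, 0.0834]
tool_rot: [-3.132, -0.224, 0.003]
force: [-9.5, 6.7, 22.7]
gripper_width: 0.001
```

Call:
{"method": "drive_tool", "body": {"steps": [[[0,0,1,0,0,0,0]]]}}

```text
clock: 6.02
position: [0.5209, 0.1028, 0.0834]
tool_rot: [-3.131, -0.222, 0.003]
force: [-5.8, 4.0, 13.8]
gripper_width: 0.003
```

Call:
{"method": "drive_tool", "body": {"steps": [[[0,0,1,0,0,0,0]]]}}

```text
clock: 6.1
position: [0.5209, 0.1028, 0.0834]
tool_rot: [-3.13, -0.221, 0.003]
force: [-5.0, 4.1, 11.4]
gripper_width: 0.006
```

```bash
python3 go.py 1
```

```text
1 tool shift mm [-0.3728 -2.4281  0.4145]
turn [-0.0038  0.0018 -0.0047] pos [0.5209 0.1028 0.0834] F [-4.9708  4.0654 11.4227] clk 6.1 w 0.006402435732854922
```

Inlay 1 is rigid as well. Next is inlay 4 in the rear row.

Call:
{"method": "drive_tool", "body": {"steps": [[[0,0,-13,0,0,0,0],[34,-1,0,0,0,0,0],[34,-1,0,0,0,0,0],[0,0,0,0,0,0,0]]]}}

```text
clock: 6.43
position: [0.5891, 0.1121, 0.0968]
tool_rot: [-3.13, -0.215, 0.006]
force: [-0.4, 0.2, 0.1]
gripper_width: 0.003
```

```bash
python3 go.py 4
```

```text
4 tool shift mm [-1.1526 -2.9953 13.8493]
turn [-0.0044  0.0036 -0.0085] pos [0.5891 0.1121 0.0968] F [-0.41    0.1699  0.1115] clk 6.4333 w 0.003412783057935718
```

Call:
{"method": "drive_tool", "body": {"steps": [[[-1,-3,3,-0.004,0.004,-0.008,0],[0,0,4,0,0,0,0],[0,0,2,0,0,0,0],[0,0,1,0,0,0,0]]]}}

```text
clock: 6.77
position: [0.5867, 0.1136, 0.0845]
tool_rot: [3.133, 0.226, -0.003]
force: [-0.4, 0.6, -0.7]
gripper_width: 0.001
```

Call:
{"method": "drive_tool", "body": {"steps": [[[0,0,1,0,0,0,0],[0,0,1,0,0,0,0]]]}}

```text
clock: 6.93
position: [0.5861, 0.1134, 0.0826]
tool_rot: [-3.133, -0.226, 0.002]
force: [1.7, 1.2, 4.0]
gripper_width: 0.006
```

Call:
{"method": "drive_tool", "body": {"steps": [[[0,0,1,0,0,0,0]]]}}

```text
clock: 7.02
position: [0.5861, 0.1134, 0.082]
tool_rot: [-3.133, -0.225, 0.001]
force: [-0.4, 0.3, 4.0]
gripper_width: 0.004
```

Call:
{"method": "drive_tool", "body": {"steps": [[[0,0,1,0,0,0,0]]]}}

```text
clock: 7.1
position: [0.5861, 0.1134, 0.0813]
tool_rot: [-3.133, -0.225, 0.0]
force: [-0.4, -0.9, 2.4]
gripper_width: 0.002
```

```bash
python3 go.py 4
```

```text
4 tool shift mm [ 1.6461 -1.3834 -1.65  ]
turn [-0.0001  0.0001 -0.0018] pos [0.5861 0.1134 0.0813] F [-0.4359 -0.8715  2.437 ] clk 7.1 w 0.002332348047858796
```

Inlay 4 gives: it slides at about 3–4 N and is already below 0.0815. I'll press on to the stop, expected near z≈0.0774.

Call:
{"method": "drive_tool", "body": {"steps": [[[0,0,1,0,0,0,0],[0,0,1,0,0,0,0],[0,0,1,0,0,0,0]]]}}

```text
clock: 7.35
position: [0.5861, 0.1134, 0.0788]
tool_rot: [3.133, 0.226, 0.001]
force: [-1.3, 0.3, 3.0]
gripper_width: 0.002
```

Call:
{"method": "drive_tool", "body": {"steps": [[[0,0,1,0,0,0,0],[0,0,1,0,0,0,0],[0,0,1,0,0,0,0]]]}}

```text
clock: 7.6
position: [0.5862, 0.1134, 0.0774]
tool_rot: [3.133, 0.226, 0.002]
force: [-6.4, -1.9, 16.2]
gripper_width: 0.006
```

Call:
{"method": "drive_tool", "body": {"steps": [[[0,0,1,0,0,0,0],[0,0,1,0,0,0,0]]]}}

```text
clock: 7.77
position: [0.5861, 0.1134, 0.0774]
tool_rot: [3.133, 0.227, 0.002]
force: [-5.3, -0.1, 11.8]
gripper_width: 0.007
```

The catch is on its stop at z=0.0774, 6.0 mm below the rigid inlays, with 12–16 N. Now I'll lift straight up and clear.

Call:
{"method": "drive_tool", "body": {"steps": [[[0,0,-6,0,0,0,0],[0,0,-12,0,0,0,0],[0,0,-30,0,0,0,0],[0,0,-30,0,0,0,0],[0,0,-30,0,0,0,0],[0,0,-30,0,0,0,0],[0,0,-30,0,0,0,0],[0,0,0,0,0,0,0],[0,0,0,0,0,0,0]]]}}

```text
clock: 8.52
position: [0.5845, 0.1133, 0.2554]
tool_rot: [3.133, 0.226, -0.004]
force: [-0.2, -0.4, -0.8]
gripper_width: 0.003
```

```bash
python3 go.py 4
python3 - <<'E'
from station import r
import cv2,numpy as np
for n in ["top","scene"]:
    c=r.camera(n); cv2.imwrite(f"pics/{n}1.png",c["img"][:,:,::-1]); np.savez(f"{n}1.npz",**{k:np.array(v) for k,v in c.items()})
E
```

```text
4 tool shift mm [  3.6791  -1.3662 172.3863]
turn [ 0.0005  0.0025 -0.0013] pos [0.5845 0.1133 0.2554] F [-0.1866 -0.3735 -0.7941] clk 8.5167 w 0.0031679761756448046
```

View pics/top1.png

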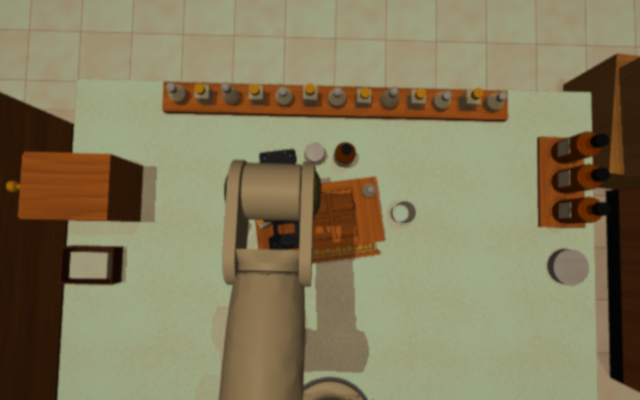

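View pics/scene1.png

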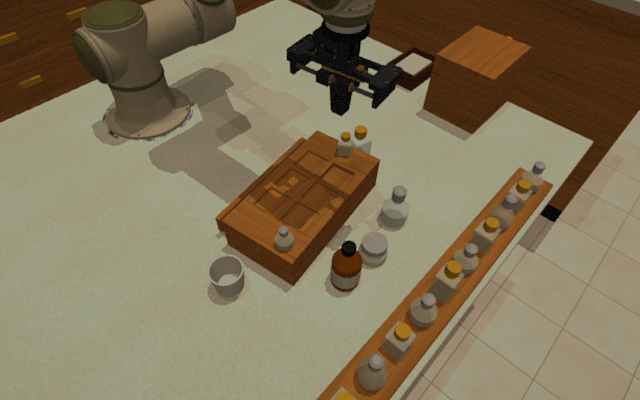

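The scene view shows the drawer projecting along the chest's front edge (from about (220,222) up) and everything standing. The top view shows the drawer's lip below the front edge from (315,260) to (380,252), with the arm hiding the left side. I'll measure the opening and compare the bystanders' pixels.

Run:
```python
import cv2,numpy as np
a=cv2.imread("pics/top1.png")[160:270,240:400]
cv2.imwrite("pics/top1c.png",cv2.resize(a,None,fx=5,fy=5,interpolation=cv2.INTER_CUBIC))
s0=cv2.imread("pics/scene0.png")[120:310,200:420]; s1=cv2.imread("pics/scene1.png")[120:310,200:420]
cv2.imwrite("pics/cmp.png",cv2.resize(np.hstack([s0,s1]),(800,345)))
```

```text
(no output)
```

View pics/top1c.png

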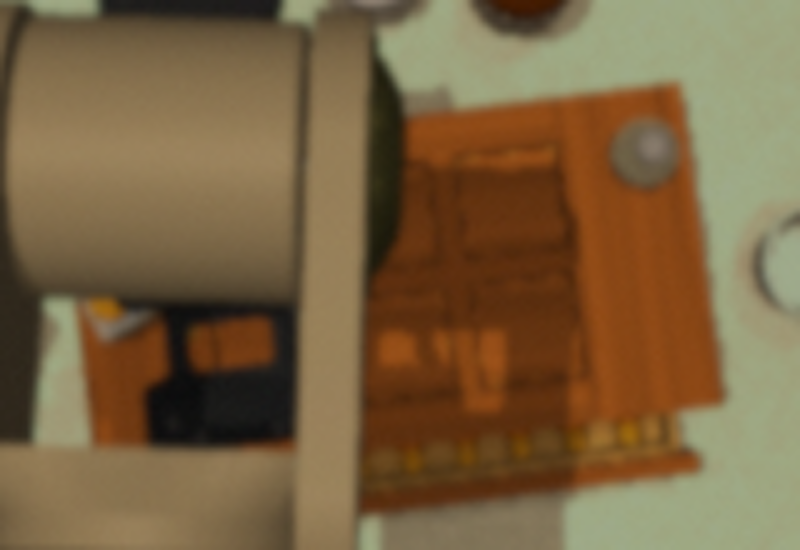

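View pics/cmp.png

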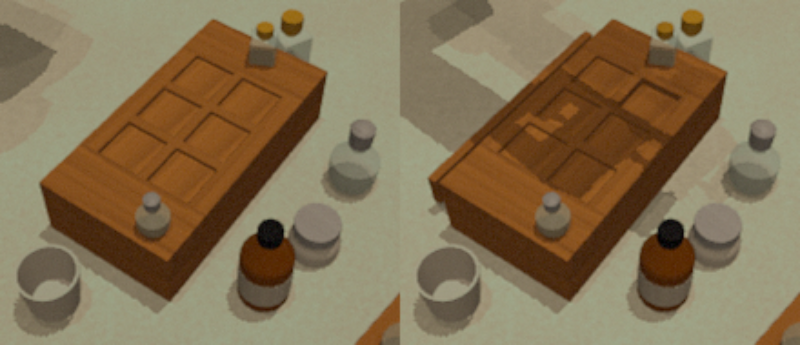

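In the crop, the drawer's outer top edge runs from (700,462) to (380,510). In the comparison the bystanders' pixels are unchanged, and inlay 4 is visibly lower. I'll work out the opening at the drawer front's top, z=0.055.

Run:
```python
from h import *
c=load("top1.npz"); f=lambda p:((p[0]+.5)/5-.5+240,(p[1]+.5)/5-.5+160)
for p in [(700,464),(540,488),(400,510)]:
    X=ray(c,*f(p),.055); d=X[:2]-[.5637,.0428]; th=.1455
    print("chest x mm",1e3*(d@[np.cos(th),np.sin(th)]),"opening",-86-1e3*(d@[np.cos(th),np.sin(th)]))
from station import r
s=r.observe(); print(s["clock"],s["joint_velocities"].round(4),s["force"])
```

```text
chest x mm -117.28448511087618 opening 31.284485110876176
chest x mm -119.242211853728 opening 33.242211853727994
chest x mm -121.47709496088719 opening 35.477094960887186
8.6167 [-0.0009  0.021   0.0238  0.     -0.0064  0.001 ] [-0.80925122  0.50468827  0.01262612]
```

Call:
{"method": "drive_tool", "body": {"steps": [[[0,0,-5,0,0,0,0],[0,0,0,0,0,0,0],[0,0,0,0,0,0,0],[0,0,0,0,0,0,0]]]}}

```text
clock: 8.95
position: [0.5834, 0.1132, 0.2566]
tool_rot: [3.133, 0.226, -0.015]
force: [0.5, -0.2, 0.8]
gripper_width: 0.001
```

```bash
python3 -c "
from station import r
print(r.sign_off())"
```

```text
the job is handed in; nothing more can be done
None
```

The hidden catch was inlay 4 (rear row, +y end). I pressed it fully home, the drawer came forward, and the job was handed in at about 9 s.

- **Feeling:** With the fingers closed I tried inlays 3, 2 and 1. Each stayed put at z = 83.4 mm under 10–23 N. Inlay 4 slid down at about 3–4 N.
- **Pressing:** The catch reached its stop 6.0 mm lower, at z = 77.4 mm, with 12–16 N on the tool. The highest vertical force I read at any point was about 23 N.
- **Drawer:** From the top camera I measured about 31–35 mm of opening. The three points along the edge differ by about 4 mm. I put that down to pixel resolution, and all three are above the 29 mm required.
- **Bystanders:** All stand where they were, as far as the before/after scene pictures show. I compared these by eye and did not measure them. The arm hid the left end of the chest in the last top view.
- **Hand:** It was left clear, with the fingertips at about 257 mm and no contact force beyond sensor noise.

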